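# Snap a junction box cover shut

### The job

Snap the junction box's cover shut by pressing its four sprung-up rim sections down with the fingertips, one at a time, until each clicks flush: begin at the end with the two cable glands and go round clockwise as seen from above. Leave the box standing where it is, without lifting or shoving it, and do not disturb the loose things around it.

Things in the scene. Friction and masses are not known exactly. Their poses are not given: they have to be found in the camera images.
- box: Grey plastic junction box loose on the bench, 170 x 120 mm, about 0.9 kg. Origin: centre of its underside; x along its length, z up. Two round black cable glands stick 26 mm out of its -x end. Cover: fixed middle panel (108 x 58 mm) and fixed 30 mm corners, tops 65 mm above the bench; between the corners one sprung-up rim section per side, a 31 mm wide plate hinged at the panel's edge.
- press_gland (a point): Point on the upper face of the rim section on the short end that carries the two cable glands (box -x end); pressed first. Mid-length, 8 mm in from the section's outer edge and 24 mm out from its hinge; the section is 57 mm long, its outer edge starts about 7 mm above flush. The point starts about 70 mm above the bench and is at 65 mm when clicked flush. Press straight down here.
- rim_gland (a joint): Angle of that rim section: 0 = sprung up, 0.22 rad = clicked shut and flush (hard stop). Pressing about 9 N at the press point carries it past the half-way angle, where it snaps down by itself and stays; let go earlier and it springs back up.
- press_second (a point): Point on the upper face of the rim section on the long side at box +y, next clockwise seen from above; pressed second. Mid-length, 8 mm in from the section's outer edge and 24 mm out from its hinge; the section is 107 mm long, its outer edge starts about 7 mm above flush. The point starts about 70 mm above the bench and is at 65 mm when clicked flush. Press straight down here.
- rim_second (a joint): Angle of that rim section: 0 = sprung up, 0.22 rad = clicked shut and flush (hard stop). Pressing about 9 N at the press point carries it past the half-way angle, where it snaps down by itself and stays; let go earlier and it springs back up.
- press_third (a point): Point on the upper face of the rim section on the plain short end (box +x end, no glands); pressed third. Mid-length, 8 mm in from the section's outer edge and 24 mm out from its hinge; the section is 57 mm long, its outer edge starts about 7 mm above flush. The point starts about 70 mm above the bench and is at 65 mm when clicked flush. Press straight down here.
- rim_third (a joint): Angle of that rim section: 0 = sprung up, 0.22 rad = clicked shut and flush (hard stop). Pressing about 9 N at the press point carries it past the half-way angle, where it snaps down by itself and stays; let go earlier and it springs back up.
- press_last (a point): Point on the upper face of the rim section on the long side at box -y; pressed last. Mid-length, 8 mm in from the section's outer edge and 24 mm out from its hinge; the section is 107 mm long, its outer edge starts about 7 mm above flush. The point starts about 70 mm above the bench and is at 65 mm when clicked flush. Press straight down here.
- rim_last (a joint): Angle of that rim section: 0 = sprung up, 0.22 rad = clicked shut and flush (hard stop). Pressing about 9 N at the press point carries it past the half-way angle, where it snaps down by itself and stays; let go earlier and it springs back up.
- screwdriver: Screwdriver with a black handle, 170 mm long, lying beside the box; leave alone. Origin under its middle.
- fitting: Brass pipe fitting, 34 mm wide, 45 mm high, upright near the box; leave alone. Origin under its centre.
- jar: Small clear jar with a white cap, 48 mm wide, 55 mm high, near the box; leave alone. Origin under its centre.
- nut: Steel ring nut, 42 mm wide, 10 mm high, flat on the bench near the box; leave alone. Origin under its centre.
There are look-alikes about, which are no part of the job. Leave any pink look-alike of the box alone.

How it is judged:
On the way, in this order (a step that is already met when the one before it is completed fails the run):
1. the rim section at the gland end is clicked flush (value of joint rim_gland above 0.198 rad), for 0.2 s.
2. then, going clockwise, the next long side's section is clicked flush (value of joint rim_second above 0.198 rad), for 0.2 s.
3. then the plain end's section is clicked flush (value of joint rim_third above 0.198 rad), for 0.2 s.
4. then the last long side's section is clicked flush (value of joint rim_last above 0.198 rad), for 0.2 s.
At the end, for the whole second after the job is handed in: All four rim sections are clicked shut (joint above 0.198 of 0.22 rad) and still; the box stands level and at rest within 25 mm of where it started; the loose things lie within 30 mm of where they were (value of joint each of rim_gland, rim_second, rim_third, rim_last above 0.198 rad and velocity of joint each of rim_gland, rim_second, rim_third, rim_last below 0.05 rad/s and distance of box from where it was at the start of the episode below 0.025 m and angle between box's own z axis and vertical below 0.05 rad and linear speed of box below 0.01 m/s and distance of each of screwdriver, fitting, jar, nut from where it was at the start of the episode below 0.03 m); the robot touches nothing.
It fails at once if the box is shoved or carried more than 25 mm (distance of box from where it was at the start of the episode above 0.025 m).
It fails at once if the box is lifted off the bench (height (world z) of box above 0.01 m).
It fails at once if the box is tipped (angle between box's own z axis and vertical above 0.12 rad).
It fails at once if one of the loose things around the box is moved or lifted by more than 30 mm (distance of any of screwdriver, fitting, jar, nut from where it was at the start of the episode above 0.03 m).
It also fails if it takes over 45 s, if anything falls off the work surface, if the arm or the gripper's body presses on something with over 40 N, if the wrist force passes 120 N, or if a joint passes its speed limit or range.

### The arm

A 7-joint arm with a two-finger parallel gripper is mounted at the origin on the work surface. World frame = base frame: x ahead of the robot, y to its left, z up, the work surface at z = 0. Lengths are in m, angles in rad, forces in N, time in s.
With the tool pointing down it reaches from about 0.425 to 0.95 m from the base axis. Payload 4.7 kg.
Tool frame: the origin (TCP) lies between the finger pads; the fingertips stand 17 mm ahead of it and the grasp point (between the pads) lies 2 mm behind it; z points along the fingers, y is the direction in which the jaws open and shut (so a half turn about z gives the same grasp; the last joint's range is limited). The gripper opens to 87 mm and grips with 3 to 60 N. Pads are 19 mm wide; open, the fingers measure 117 mm over their backs; the gripper's body (75 mm by 190 mm) begins 51 mm behind the grasp point.
Start: joints at [-1.219, 0.469, -0.049, 1.532, 0.024, 1.141, -0.082], TCP at [0.251, 0.627, 0.24] pointing down, gripper open.
Joint ranges: [-2.59, 2.59], [-0.33, 1.99], [-1.39, 1.29], [0.1, 2.45], [-1.04, 4.18], [0.21, 1.99], [-2.66, 2.66]. Speed limits (rad/s): [2.57, 2.57, 3.14, 3.14, 3.14, 3.14, 3.14].

### API

Orientations are given as a 3x3 rotation matrix whose columns are the frame's x, y, z axes.
In Python, from cell import manip gives the robot as it stands.
- The arm moves only by the tool servo_tool, never from a script. Its argument "moves" is a list of rows, each an object of numbers: "tx", "ty", "tz": the shift along the tool's x, y, z scaled (see below); "ax", "ay", "az": the turn, a rotation vector about the tool's x, y, z scaled (see below); "jaw": the finger opening in mm, from 0 to 87. In form: [{"tx": .., "ty": .., "tz": .., "ax": .., "ay": .., "az": .., "jaw": ..}, ...]. A call has 1 to 12 rows; each row shifts and turns the commanded pose from where the row before left it, along the tool's axes as they then stand; what a row does not reach is not made up. The controller multiplies each number of a shift by 2 cm and each number of a turn by 6 degrees. A row lasts 1/8 s, in which the tool goes at most 62.5 mm and 10.7 degrees, less where a joint would pass 70% of its speed; a pose out of reach is approached as far as the arm can. A call with a number of a shift or a turn outside -1 to 1 is refused whole. A call with a gripper value outside its range is refused whole. The fingers move at their own pace and stop on an object; "force" is the grip in N (left out, the last holds). Time passes only in rows, so rows that do not move let the fingers close. It gives the time, the measured TCP pose, the force and the opening at its end, in the units of the state.
- manip.get_obs(): the state, without advancing time (a new reading comes with each control period).
- manip.camera(name): name is "scene" or "side" or "wrist"; returns a dict with "image" (400x640x3 uint8, red, green, blue), "fovy" (degrees; the focal length in pixels is half the picture's height over the tangent of half this angle, whatever the lens; pixels are square), "cx", "cy" (the principal point, pixels), "cam_to_world" (4x4, takes a point from camera to world coordinates). Camera axes: x right, y up, looking along -z (the intrinsics and any distortion apply to the point x, -y, -z); pixel columns grow to the right and rows downward; lengths in m; the calibration is good to about 2 mm. A picture is of the moment at which its call begins. There is no depth.
- manip.close_job(): hands the job in, once; it reports no verdict.
Trained networks look in the newest picture that a camera, given by its name, has taken for a name from the list of things; names that differ only in an ending like _2 or _b are one class to them, and where a whole thing is asked for, a point or a joint stands for the part that bears it (a point fixed in the world has none). Each returns a list of dicts, best first, with "score" (0 to 1); they miss things now and then, are a little off and sometimes report something else, mostly with a low value. They report only what shows in the picture. A call takes as long as a camera call. They do not tell look-alikes from the thing itself.
- manip.regions_of(name, camera): "region" (400x640 bool, what is visible of it) and "uv" ([column, row] in pixels, amid what is visible of it).
The state is a dict: "time": time; "qpos": joint angles; "qvel": joint speeds; "tau": joint torques, N m; "tcp_pos": TCP position; "eef_rot": TCP orientation; "force": force on the tool from outside, world axes, zero at the start; "torque": the same for the moment, N m; "grip_width": opening from 0.0 (shut) to 1.0 (fully open).
Only numpy, scipy, OpenCV 4.12 (cv2) and the standard library are available. Lean on these libraries where they do the work, as an engineer would, in place of code of your own. Each camera call takes 0.05 s, during which the arm holds its last target.

## Working session

There is one attempt and no reset: what is moved stays moved. The work goes in short steps, Python scripts to look and compute and a tool call to move; the robot and the scene stay as the last step left them, time stands still between calls to the robot, and variables do not carry over. Pictures are saved under pics/ and viewed, and the job is handed in when it is done.

Besides the shell and the picture viewer there is one more tool, called by a JSON object that holds its "api" and its "payload". servo_tool: Moves the arm, as the interface text tells. Its arguments: {"type":"object","properties":{"moves":{"type":"array","items":{"type":"object","properties":{"tx":{"type":"number","minimum":-1,"maximum":1},"ty":{"type":"number","minimum":-1,"maximum":1},"tz":{"type":"number","minimum":-1,"maximum":1},"ax":{"type":"number","minimum":-1,"maximum":1},"ay":{"type":"number","minimum":-1,"maximum":1},"az":{"type":"number","minimum":-1,"maximum":1},"jaw":{"type":"number"}}}},"force":{"type":"number"}},"required":["moves"]}

```bash
ls; mkdir -p pics; python3 - <<'E'
from cell import manip
import cv2,numpy as np
o=manip.get_obs();print(o['time'],o['tcp_pos'],o['eef_rot'],o['grip_width'])
for n in ['scene','side']:
    c=manip.camera(n);cv2.imwrite(f'pics/{n}0.png',c['image'][:,:,::-1]);print(n,c['fovy'],c['cx'],c['cy'],c['cam_to_world'].round(4).tolist(),[k for k in c])
    for t in ['box','press_gland','press_second','press_third','press_last','screwdriver','fitting','jar','nut']:
        print(t,[(r['uv'],round(r['score'],2),int(r['region'].sum())) for r in manip.regions_of(t,n)][:4])
E
```

```text
pics
0.0 [0.25066783 0.62614685 0.23851203] [[-9.28389052e-01  3.71609229e-01 -5.91413826e-04]
 [ 3.71609682e-01  9.28387344e-01 -1.78431083e-03]
 [-1.14005259e-04 -1.87630974e-03 -9.99998233e-01]] 1.0040348765766534
scene 46.45088172253102 322.05499429299533 194.60635469502665 [[-0.3379, -0.6555, 0.6754, 1.1816], [0.9411, -0.2279, 0.2497, 0.2502], [-0.0098, 0.72, 0.6939, 0.7478], [0.0, 0.0, 0.0, 1.0]] ['image', 'fovy', 'cx', 'cy', 'cam_to_world']
box [([270.2, 210.1], 0.97, 4907), ([285.1, 195.6], 0.7, 601), ([391.0, 276.0], 0.63, 6929), ([232.4, 136.8], 0.61, 3381)]
press_gland [([419.3, 243.5], 0.91, 415), ([250.9, 181.9], 0.66, 306), ([210.5, 115.6], 0.55, 204), ([234.5, 257.9], 0.23, 352)]
press_second [([413.1, 286.5], 0.97, 1005), ([287.8, 191.6], 0.66, 575), ([244.3, 117.6], 0.61, 393)]
press_third [([363.5, 292.5], 0.88, 620), ([287.0, 225.5], 0.67, 411)]
press_last [([217.9, 134.6], 0.96, 429), ([372.1, 251.9], 0.87, 827), ([248.9, 209.8], 0.63, 623)]
screwdriver [([300.3, 178.4], 0.66, 325)]
fitting [([232.5, 258.3], 0.83, 393)]
jar [([300.6, 256.1], 0.76, 657)]
nut [([206.7, 228.4], 0.66, 173)]
side 50.25218722668605 321.72556073014226 197.50142665708293 [[0.8634, 0.3357, -0.3768, 0.1895], [-0.5043, 0.5981, -0.6228, -0.5711], [0.0163, 0.7277, 0.6857, 0.7155], [0.0, 0.0, 0.0, 1.0]] ['image', 'fovy', 'cx', 'cy', 'cam_to_world']
box [([316.8, 353.8], 0.91, 7388), ([323.9, 153.4], 0.86, 3382), ([360.7, 238.2], 0.76, 4920)]
press_gland [([331.8, 392.5], 0.79, 472), ([357.2, 254.1], 0.77, 401)]
press_second [([289.7, 362.4], 0.9, 1397), ([335.9, 225.9], 0.85, 646), ([318.4, 132.2], 0.66, 320)]
press_third [([349.7, 144.7], 0.7, 180), ([357.1, 201.7], 0.67, 275)]
press_last [([327.3, 158.1], 0.95, 474), ([350.0, 348.6], 0.9, 1299), ([385.9, 229.6], 0.86, 548)]
screwdriver [([295.6, 266.9], 0.91, 495)]
fitting [([412.0, 223.2], 0.54, 302)]
jar [([368.5, 187.1], 0.85, 289)]
nut [([413.5, 267.6], 0.54, 209)]
```

View pics/scene0.png

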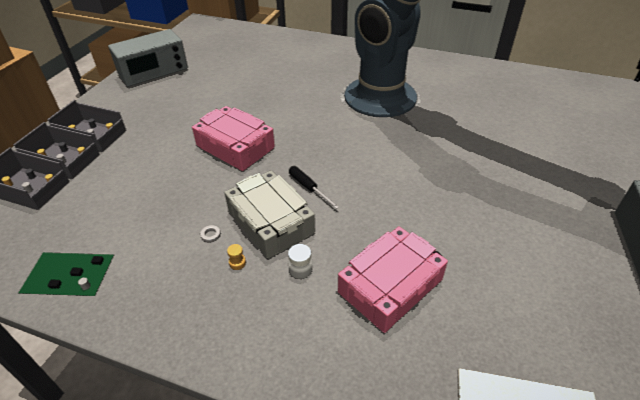

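View pics/side0.png

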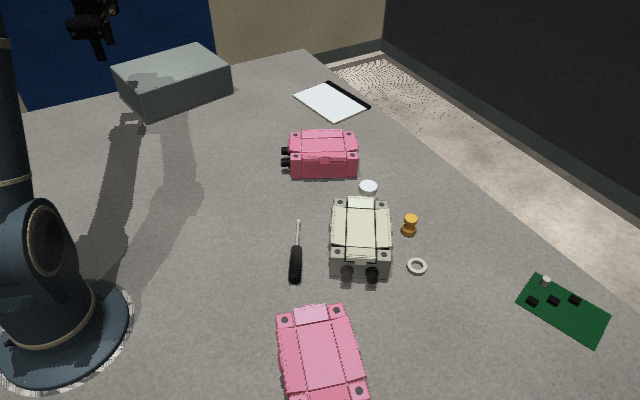

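Scene: the grey box is at about (270,212) with the gland end hidden. In the side view it is at (360,238), with the glands at (347,273) and (372,275). Next I'll fit its pose.

```bash
cat > h.py <<'E'
from cell import manip
import cv2,numpy as np
def proj(c,P):
    M=np.linalg.inv(c['cam_to_world']);p=np.asarray(P)@M[:3,:3].T+M[:3,3]
    f=200/np.tan(np.radians(c['fovy'])/2)
    return np.c_[c['cx']+f*p[:,0]/-p[:,2],c['cy']-f*p[:,1]/-p[:,2]]
def ray(c,uv,z):
    f=200/np.tan(np.radians(c['fovy'])/2)
    d=c['cam_to_world'][:3,:3]@np.array([(uv[0]-c['cx'])/f,-(uv[1]-c['cy'])/f,-1]);o=c['cam_to_world'][:3,3]
    return o+d*(z-o[2])/d[2]
def W(p,P):
    P=np.asarray(P,float);c,s=np.cos(p[2]),np.sin(p[2])
    return np.c_[p[0]+c*P[:,0]-s*P[:,1],p[1]+s*P[:,0]+c*P[:,1],P[:,2]]
E
cat > fit.py <<'E'
from h import *
from scipy.optimize import minimize
cs={n:manip.camera(n) for n in ['scene','side']}
reg={}
for n,u in [('scene',(270,210)),('side',(360,238))]:
    reg[n]=[r for r in manip.regions_of('box',n) if np.hypot(*(np.array(r['uv'])-u))<8][0]['region']
    for t in ['jar','fitting','nut','screwdriver']:
        r=manip.regions_of(t,n)[0]; print(n,t,ray(cs[n],r['uv'],0.02).round(3))
body=[(x,y,z) for x in(-.085,.085) for y in(-.06,.06) for z in(0,.065)]
lid=[[(-.0285,.06,.072),(.0285,.06,.072)]]
lids=[]
for x in(-.085,.085): lids.append([(x,-.028,.072),(x,.028,.072),(x*.64,-.028,.065),(x*.64,.028,.065)])
for y in(-.06,.06): lids.append([(-.053,y,.072),(.053,y,.072),(-.053,y*.5,.065),(.053,y*.5,.065)])
gl=[[(x,s*g+a,z) for x in(-.111,-.085) for a in(-.01,.01) for z in (.025,.045)] for s in(-1,1) for g in(.022,)]
def mask(c,p):
    m=np.zeros((1600,2560),np.uint8)
    for part in [body]+lids+gl:
        h=cv2.convexHull(((proj(c,W(p,part))+.5)*4).astype(np.float32)).astype(np.int32)
        cv2.fillConvexPoly(m,h,1)
    return cv2.resize(m.astype(np.float32),(640,400),interpolation=cv2.INTER_AREA)
def cost(p): return sum(np.abs(mask(cs[n],p)-reg[n]).sum() for n in cs)
c0=ray(cs['scene'],(270,210),.05)
best=None
g=ray(cs['side'],(360,275),.03);f=ray(cs['side'],(362,203),.065)
y0=np.arctan2(*(f-g)[1::-1]);print('yaw0',y0,c0)
r=minimize(cost,[c0[0],c0[1],y0],method='Nelder-Mead',options=dict(initial_simplex=[[c0[0],c0[1],y0],[c0[0]+.02,c0[1],y0],[c0[0],c0[1]+.02,y0],[c0[0],c0[1],y0+.2]],xatol=1e-4,fatol=.5,maxiter=300))
p=r.x;print(p,r.fun,[ (np.abs(mask(cs[n],p)-reg[n]).sum(),reg[n].sum()) for n in cs])
np.save('pose.npy',p)
out=[]
for n in cs:
    im=cv2.resize(cs[n]['image'][:,:,::-1],None,fx=5,fy=5,interpolation=cv2.INTER_CUBIC)
    q=lambda P:((proj(cs[n],W(p,P))+.5)*5).astype(int)
    for a,b in[((-.085,-.06,.065),(.085,-.06,.065)),((-.085,.06,.065),(.085,.06,.065)),((-.085,.06,.065),(-.085,-.06,.065)),((.085,.06,.065),(.085,-.06,.065)),((.085,.06,0),(.085,-.06,0)),((-.085,.06,0),(.085,.06,0)),((-.085,-.06,0),(-.085,.06,0)),((-.054,-.029,.065),(.054,-.029,.065)),((-.054,.029,.065),(.054,.029,.065)),((-.054,.029,.065),(-.054,-.029,.065)),((.054,.029,.065),(.054,-.029,.065))]:
        u,v=q([a,b]);cv2.line(im,tuple(map(int,u)),tuple(map(int,v)),(0,0,255),1)
    for k,P in enumerate([(-.077,0,.07),(0,.052,.07),(.077,0,.07),(0,-.052,.07)]):
        u=q([P])[0];cv2.circle(im,tuple(map(int,u)),4,(0,200,0),-1);cv2.putText(im,str(k+1),tuple(map(int,u)),0,.7,(255,0,0),2)
    u=q([(0,0,.04)])[0];x0,y0=u-(200,275)
    out.append(im[max(0,y0):y0+550,max(0,x0):x0+400])
import time
cv2.imwrite('pics/fit%d.png'%int(time.time()),np.hstack(out));
print(W(p,[(-.077,0,.07),(0,.052,.07),(.077,0,.07),(0,-.052,.07)]).round(4))
E
python3 fit.py; ls pics
```

```text
scene jar [0.658 0.006 0.02 ]
scene fitting [ 0.7   -0.109  0.02 ]
scene nut [ 0.65  -0.194  0.02 ]
scene screwdriver [ 0.442 -0.073  0.02 ]
side jar [0.68  0.022 0.02 ]
side fitting [ 0.702 -0.11   0.02 ]
side nut [ 0.629 -0.216  0.02 ]
side screwdriver [ 0.427 -0.087  0.02 ]
yaw0 0.9668758078056602 [ 0.58186532 -0.08795788  0.05      ]
[ 0.57189034 -0.09524234  0.96674992] 658.875 [(np.float32(389.0625), np.int64(4844)), (np.float32(269.8125), np.int64(4860))]
[[ 0.5282 -0.1586  0.07  ]
 [ 0.5291 -0.0657  0.07  ]
 [ 0.6156 -0.0319  0.07  ]
 [ 0.6147 -0.1248  0.07  ]]
fit1796624871.png
scene0.png
side0.png
```

```bash
cp pics/fit1*.png pics/f.png
```

```text
(no output)
```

View pics/f.png

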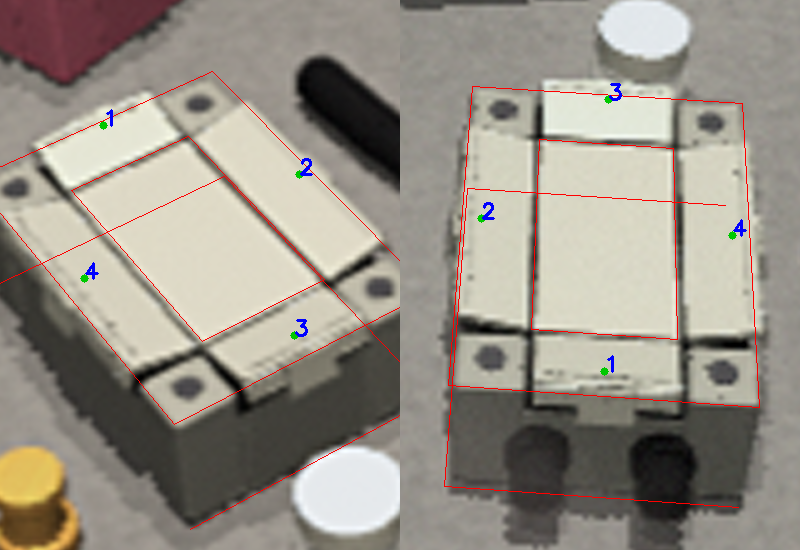

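The overlay fits within about 2 px in both views, and edge 1 is the gland end. My plan is to close the jaws and turn the tool so that its x axis follows box +y and its y axis follows box +x.

```bash
cat > go.py <<'E'
from h import *
import sys
# args: box-x box-y tipz -> deltas in tool axes (units 2cm), plus yaw error
p=np.load('pose.npy');o=manip.get_obs();R=np.array(o['eef_rot'])
x,y,z=map(float,sys.argv[1:4])
c,s=np.cos(p[2]),np.sin(p[2])
tgt=W(p,[(x,y,z+.017)])[0]
Rt=np.array([[-s,c,0],[c,s,0],[0,0,-1.]])
rv=cv2.Rodrigues(R.T@Rt)[0].ravel()
d=tgt-o['tcp_pos']
print('t',o['time'],'tcp',np.round(o['tcp_pos'],4),'F',np.round(o['force'],1),'grip',round(o['grip_width'],2))
print('turn units',(np.degrees(rv)/6).round(3),'shift units (after turn)',(Rt.T@d/.02).round(3),'tool now',(R.T@d/.02).round(3))
E
python3 go.py -.074 0 .09
```

```text
t 1.6 tcp [0.2508 0.6267 0.2396] F [ 1.1 -0.3  1. ] grip 1.0
turn units [ 1.000e-03 -0.000e+00  2.132e+00] shift units (after turn) [-33.715 -24.291   6.629] tool now [-27.499 -31.154   6.626]
```

{"api": "servo_tool", "payload": {"moves": [{"az":0.71,"tx":-1,"ty":-0.4,"jaw":0},{"az":0.71,"tx":-1,"ty":-0.4},{"az":0.71,"tx":-1,"ty":-0.4},{"tx":-1,"ty":-0.5},{"tx":-1,"ty":-0.5},{"tx":-1,"ty":-0.5},{"tx":-1,"ty":-0.5},{"tx":-1,"ty":-0.5},{"tx":-1,"ty":-0.6},{"tx":-1,"ty":-0.6},{"tx":-1,"ty":-0.6},{"tx":-1,"ty":-0.6}], "force": 40}}

```text
schema error: expected keys tx, ty, tz, ax, ay, az, jaw
```

{"api": "servo_tool", "payload": {"moves": [{"tx":-1,"ty":-0.7,"jaw":0},{"tx":-1,"ty":-0.7},{"tx":-1,"ty":-0.7},{"tx":-1,"ty":-0.7},{"tx":-1,"ty":-0.8},{"tx":-1,"ty":-0.8},{"tx":-1,"ty":-0.8},{"tx":-1,"ty":-0.8},{"tx":-1,"ty":-0.8},{"tx":-1,"ty":-0.8},{"tx":-1,"ty":-0.8},{"tx":-1,"ty":-0.8}]}}

```text
schema error: expected keys tx, ty, tz, ax, ay, az, jaw
```

```bash
python3 go.py -.074 0 .09
```

```text
t 1.6 tcp [0.2508 0.6267 0.2396] F [ 1.1 -0.3  1. ] grip 1.0
turn units [ 1.000e-03 -0.000e+00  2.132e+00] shift units (after turn) [-33.715 -24.291   6.629] tool now [-27.499 -31.154   6.626]
```

All keys are required in every row.

{"api": "servo_tool", "payload": {"moves": [{"tx":-1,"ty":-0.4,"tz":0,"ax":0,"ay":0,"az":0.71,"jaw":0},{"tx":-1,"ty":-0.4,"tz":0,"ax":0,"ay":0,"az":0.71,"jaw":0},{"tx":-1,"ty":-0.4,"tz":0,"ax":0,"ay":0,"az":0.71,"jaw":0},{"tx":-1,"ty":-0.5,"tz":0,"ax":0,"ay":0,"az":0,"jaw":0},{"tx":-1,"ty":-0.5,"tz":0,"ax":0,"ay":0,"az":0,"jaw":0},{"tx":-1,"ty":-0.5,"tz":0,"ax":0,"ay":0,"az":0,"jaw":0},{"tx":-1,"ty":-0.5,"tz":0,"ax":0,"ay":0,"az":0,"jaw":0},{"tx":-1,"ty":-0.5,"tz":0,"ax":0,"ay":0,"az":0,"jaw":0},{"tx":-1,"ty":-0.6,"tz":0,"ax":0,"ay":0,"az":0,"jaw":0},{"tx":-1,"ty":-0.6,"tz":0,"ax":0,"ay":0,"az":0,"jaw":0},{"tx":-1,"ty":-0.6,"tz":0,"ax":0,"ay":0,"az":0,"jaw":0},{"tx":-1,"ty":-0.6,"tz":0,"ax":0,"ay":0,"az":0,"jaw":0}], "force": 40}}

```text
time: 3.1
tcp_pos: [0.3872, 0.3945, 0.2396]
eef_rot: [[-0.823, 0.568, 0.0], [0.568, 0.823, 0.0], [0.0, 0.0, -1.0]]
force: [0.5, 0.9, -1.2]
grip_width: 0.004
```

{"api": "servo_tool", "payload": {"moves": [{"tx":-1,"ty":-0.8,"tz":0,"ax":0,"ay":0,"az":0,"jaw":0},{"tx":-1,"ty":-0.8,"tz":0,"ax":0,"ay":0,"az":0,"jaw":0},{"tx":-1,"ty":-0.8,"tz":0,"ax":0,"ay":0,"az":0,"jaw":0},{"tx":-1,"ty":-0.8,"tz":0,"ax":0,"ay":0,"az":0,"jaw":0},{"tx":-1,"ty":-0.8,"tz":0,"ax":0,"ay":0,"az":0,"jaw":0},{"tx":-1,"ty":-0.8,"tz":0,"ax":0,"ay":0,"az":0,"jaw":0},{"tx":-1,"ty":-0.8,"tz":0,"ax":0,"ay":0,"az":0,"jaw":0},{"tx":-1,"ty":-0.8,"tz":0,"ax":0,"ay":0,"az":0,"jaw":0},{"tx":-1,"ty":-0.8,"tz":0,"ax":0,"ay":0,"az":0,"jaw":0},{"tx":-1,"ty":-0.8,"tz":0,"ax":0,"ay":0,"az":0,"jaw":0},{"tx":-1,"ty":-0.8,"tz":0,"ax":0,"ay":0,"az":0,"jaw":0},{"tx":-1,"ty":-0.8,"tz":0,"ax":0,"ay":0,"az":0,"jaw":0}]}}

```text
time: 4.6
tcp_pos: [0.4751, 0.1002, 0.2396]
eef_rot: [[-0.823, 0.568, 0.0], [0.568, 0.823, 0.0], [0.0, 0.0, -1.0]]
force: [1.2, -0.7, -0.1]
grip_width: 0.008
```

```bash
python3 go.py -.074 0 .09
```

```text
t 4.6 tcp [0.4751 0.1002 0.2396] F [ 1.2 -0.7 -0.1] grip 0.01
turn units [ 0.004 -0.     0.002] shift units (after turn) [-9.531 -8.993  6.631] tool now [-9.529 -8.998  6.626]
```

{"api": "servo_tool", "payload": {"moves": [{"tx":-0.95,"ty":-0.9,"tz":0,"ax":0,"ay":0,"az":0,"jaw":0},{"tx":-0.95,"ty":-0.9,"tz":0,"ax":0,"ay":0,"az":0,"jaw":0},{"tx":-0.95,"ty":-0.9,"tz":0.5,"ax":0,"ay":0,"az":0,"jaw":0},{"tx":-0.95,"ty":-0.9,"tz":0.5,"ax":0,"ay":0,"az":0,"jaw":0},{"tx":-0.95,"ty":-0.9,"tz":0.5,"ax":0,"ay":0,"az":0,"jaw":0},{"tx":-0.95,"ty":-0.9,"tz":0.5,"ax":0,"ay":0,"az":0,"jaw":0},{"tx":-0.95,"ty":-0.9,"tz":0.8,"ax":0,"ay":0,"az":0,"jaw":0},{"tx":-0.95,"ty":-0.9,"tz":0.8,"ax":0,"ay":0,"az":0,"jaw":0},{"tx":-0.95,"ty":-0.9,"tz":0.8,"ax":0,"ay":0,"az":0,"jaw":0},{"tx":-0.95,"ty":-0.9,"tz":0.8,"ax":0,"ay":0,"az":0,"jaw":0},{"tx":0,"ty":0,"tz":1,"ax":0,"ay":0,"az":0,"jaw":0},{"tx":0,"ty":0,"tz":0.4,"ax":0,"ay":0,"az":0,"jaw":0}]}}

```text
time: 6.1
tcp_pos: [0.5283, -0.1549, 0.1065]
eef_rot: [[-0.823, 0.568, -0.002], [0.568, 0.823, 0.001], [0.002, -0.001, -1.0]]
force: [0.4, -0.3, -0.0]
grip_width: 0.006
```

```bash
python3 go.py -.074 0 .09; python3 - <<'E'
from h import *
c=manip.camera('side');cv2.imwrite('pics/s1.png',cv2.resize(c['image'][100:300,220:470,::-1],None,fx=3,fy=3))
E
```

```text
t 6.1 tcp [ 0.5283 -0.1549  0.1065] F [ 0.4 -0.3 -0. ] grip 0.01
turn units [-0.006 -0.017 -0.005] shift units (after turn) [-0.1   -0.009 -0.024] tool now [-0.1   -0.009 -0.024]
```

View pics/s1.png

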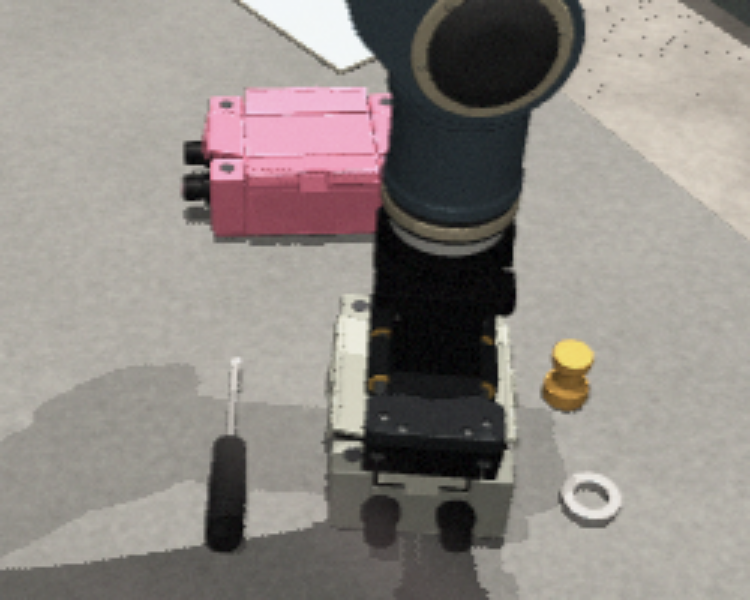

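{"api": "servo_tool", "payload": {"moves": [{"tx":-0.1,"ty":0,"tz":0.4,"ax":0,"ay":0,"az":0,"jaw":0},{"tx":0,"ty":0,"tz":0.3,"ax":0,"ay":0,"az":0,"jaw":0},{"tx":0,"ty":0,"tz":0.1,"ax":0,"ay":0,"az":0,"jaw":0},{"tx":0,"ty":0,"tz":0.1,"ax":0,"ay":0,"az":0,"jaw":0},{"tx":0,"ty":0,"tz":0.1,"ax":0,"ay":0,"az":0,"jaw":0}]}}

```text
time: 6.78
tcp_pos: [0.5312, -0.1556, 0.0877]
eef_rot: [[-0.823, 0.568, 0.0], [0.568, 0.823, -0.0], [-0.0, 0.0, -1.0]]
force: [-0.9, 0.4, 7.0]
grip_width: 0.004
```

{"api": "servo_tool", "payload": {"moves": [{"tx":0,"ty":0,"tz":0.1,"ax":0,"ay":0,"az":0,"jaw":0}]}}

```text
time: 6.9
tcp_pos: [0.5311, -0.1558, 0.0861]
eef_rot: [[-0.823, 0.568, 0.0], [0.568, 0.823, 0.0], [-0.0, 0.0, -1.0]]
force: [-1.5, -0.6, 4.3]
grip_width: 0.005
```

```bash
python3 go.py -.074 0 .065
```

```text
t 6.9 tcp [ 0.5311 -0.1558  0.0861] F [-1.5 -0.6  4.3] grip 0.0
turn units [0.002 0.002 0.001] shift units (after turn) [ 0.04  -0.048  0.207] tool now [ 0.04  -0.048  0.207]
```

{"api": "servo_tool", "payload": {"moves": [{"tx":0,"ty":0,"tz":0.1,"ax":0,"ay":0,"az":0,"jaw":0},{"tx":0,"ty":0,"tz":0.05,"ax":0,"ay":0,"az":0,"jaw":0}]}}

```text
time: 7.15
tcp_pos: [0.531, -0.1554, 0.0824]
eef_rot: [[-0.823, 0.568, 0.0], [0.568, 0.823, 0.0], [0.0, 0.0, -1.0]]
force: [-0.8, -0.8, 7.1]
grip_width: 0.008
```

{"api": "servo_tool", "payload": {"moves": [{"tx":0,"ty":0,"tz":0.05,"ax":0,"ay":0,"az":0,"jaw":0}]}}

```text
time: 7.28
tcp_pos: [0.5311, -0.1555, 0.0823]
eef_rot: [[-0.823, 0.568, -0.0], [0.568, 0.823, 0.001], [0.001, 0.0, -1.0]]
force: [-3.9, 0.2, 13.7]
grip_width: 0.001
```

{"api": "servo_tool", "payload": {"moves": [{"tx":0,"ty":0,"tz":-0.5,"ax":0,"ay":0,"az":0,"jaw":0},{"tx":0,"ty":0,"tz":-1,"ax":0,"ay":0,"az":0,"jaw":0},{"tx":0,"ty":0.9,"tz":0,"ax":0,"ay":0,"az":0,"jaw":0},{"tx":0.6,"ty":0.9,"tz":0,"ax":0,"ay":0,"az":0,"jaw":0},{"tx":0.9,"ty":0.9,"tz":0,"ax":0,"ay":0,"az":0,"jaw":0},{"tx":0.9,"ty":0.9,"tz":0,"ax":0,"ay":0,"az":0,"jaw":0},{"tx":0.2,"ty":0,"tz":0,"ax":0,"ay":0,"az":0,"jaw":0}]}}

```text
time: 8.15
tcp_pos: [0.5292, -0.0635, 0.1107]
eef_rot: [[-0.826, 0.564, -0.001], [0.564, 0.826, 0.001], [0.001, 0.0, -1.0]]
force: [0.0, -0.3, -0.3]
grip_width: 0.01
```

```bash
python3 go.py 0 .052 .065; python3 - <<'E'
from h import *
a=[]
for n,(x,y) in dict(side=(300,180),scene=(200,150)).items():
    c=manip.camera(n);a.append(cv2.resize(c['image'][y:y+120,x:x+130,::-1],None,fx=3,fy=3,interpolation=cv2.INTER_CUBIC))
cv2.imwrite('pics/s2.png',np.hstack(a))
E
```

```text
t 8.15 tcp [ 0.5292 -0.0635  0.1107] F [ 0.  -0.3 -0.3] grip 0.01
turn units [ 0.004 -0.014  0.05 ] shift units (after turn) [-0.058 -0.092  1.437] tool now [-0.06  -0.093  1.437]
```

View pics/s2.png

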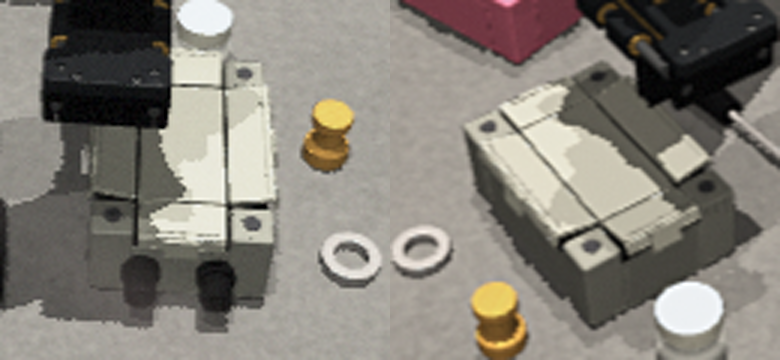

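The gland-end section now looks flush in both views (side ~(180,225), scene ~(540,110)), and the box hasn't moved. Next is the second side.

{"api": "servo_tool", "payload": {"moves": [{"tx":-0.05,"ty":-0.05,"tz":0.6,"ax":0,"ay":0,"az":0,"jaw":0},{"tx":0,"ty":0,"tz":0.4,"ax":0,"ay":0,"az":0,"jaw":0},{"tx":0,"ty":0,"tz":0.1,"ax":0,"ay":0,"az":0,"jaw":0},{"tx":0,"ty":0,"tz":0.1,"ax":0,"ay":0,"az":0,"jaw":0}]}}

```text
time: 8.75
tcp_pos: [0.5287, -0.0689, 0.0876]
eef_rot: [[-0.823, 0.569, -0.002], [0.569, 0.823, -0.0], [0.002, -0.001, -1.0]]
force: [-3.1, -0.2, 4.8]
grip_width: 0.006
```

{"api": "servo_tool", "payload": {"moves": [{"tx":0,"ty":0,"tz":0.1,"ax":0,"ay":0,"az":0,"jaw":0},{"tx":0,"ty":0,"tz":0.1,"ax":0,"ay":0,"az":0,"jaw":0}]}}

```text
time: 9.0
tcp_pos: [0.5296, -0.0682, 0.0834]
eef_rot: [[-0.823, 0.568, 0.001], [0.568, 0.823, 0.0], [-0.001, 0.001, -1.0]]
force: [0.1, 0.5, -0.3]
grip_width: 0.006
```

{"api": "servo_tool", "payload": {"moves": [{"tx":0,"ty":0,"tz":0.05,"ax":0,"ay":0,"az":0,"jaw":0}]}}

```text
time: 9.12
tcp_pos: [0.5295, -0.068, 0.0824]
eef_rot: [[-0.823, 0.568, 0.0], [0.568, 0.823, 0.0], [-0.0, 0.0, -1.0]]
force: [-1.1, 0.0, 5.5]
grip_width: 0.004
```

{"api": "servo_tool", "payload": {"moves": [{"tx":0,"ty":0,"tz":0.03,"ax":0,"ay":0,"az":0,"jaw":0},{"tx":0,"ty":0,"tz":-0.5,"ax":0,"ay":0,"az":0,"jaw":0},{"tx":0,"ty":0,"tz":-1,"ax":0,"ay":0,"az":0,"jaw":0},{"tx":-0.6,"ty":0.9,"tz":0,"ax":0,"ay":0,"az":0,"jaw":0},{"tx":-0.7,"ty":0.9,"tz":0,"ax":0,"ay":0,"az":0,"jaw":0},{"tx":-0.7,"ty":0.9,"tz":0,"ax":0,"ay":0,"az":0,"jaw":0},{"tx":-0.6,"ty":0.9,"tz":0,"ax":0,"ay":0,"az":0,"jaw":0},{"tx":0,"ty":0,"tz":0,"ax":0,"ay":0,"az":0,"jaw":0}]}}

```text
time: 10.12
tcp_pos: [0.6142, -0.0374, 0.1121]
eef_rot: [[-0.824, 0.566, 0.001], [0.566, 0.824, 0.0], [-0.001, 0.001, -1.0]]
force: [-0.1, -0.3, -0.8]
grip_width: 0.007
```

```bash
python3 go.py .074 0 .065; python3 - <<'E'
from h import *
a=[]
for n,(x,y) in dict(side=(300,180),scene=(200,150)).items():
    c=manip.camera(n);a.append(cv2.resize(c['image'][y:y+120,x:x+130,::-1],None,fx=3,fy=3,interpolation=cv2.INTER_CUBIC))
cv2.imwrite('pics/s3.png',np.hstack(a))
E
```

```text
t 10.125 tcp [ 0.6142 -0.0374  0.1121] F [-0.1 -0.3 -0.8] grip 0.01
turn units [0.008 0.009 0.02 ] shift units (after turn) [0.098 0.119 1.506] tool now [0.099 0.118 1.506]
```

View pics/s3.png

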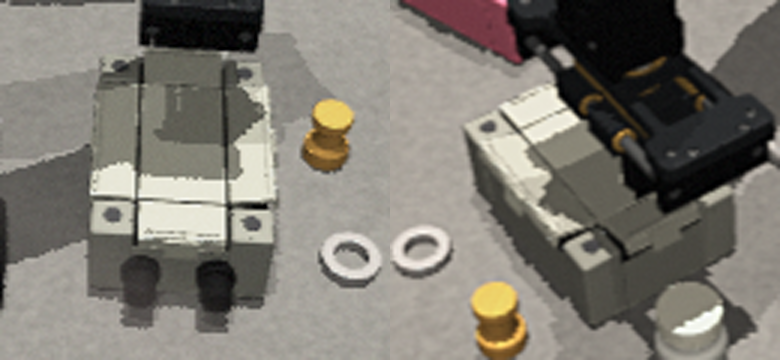

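Sections 1 and 2 are flush: in the side view at (180,225) and (115,140), the black gap shadows have gone. Now the third.

{"api": "servo_tool", "payload": {"moves": [{"tx":0.1,"ty":0.1,"tz":0.6,"ax":0,"ay":0,"az":0,"jaw":0},{"tx":0,"ty":0,"tz":0.4,"ax":0,"ay":0,"az":0,"jaw":0},{"tx":0,"ty":0,"tz":0.1,"ax":0,"ay":0,"az":0,"jaw":0},{"tx":0,"ty":0,"tz":0.1,"ax":0,"ay":0,"az":0,"jaw":0}]}}

```text
time: 10.72
tcp_pos: [0.6123, -0.0358, 0.0878]
eef_rot: [[-0.823, 0.568, -0.0], [0.568, 0.823, 0.0], [0.0, -0.0, -1.0]]
force: [-1.3, -0.3, 4.7]
grip_width: -0.001
```

{"api": "servo_tool", "payload": {"moves": [{"tx":0,"ty":0,"tz":0.1,"ax":0,"ay":0,"az":0,"jaw":0},{"tx":0,"ty":0,"tz":0.1,"ax":0,"ay":0,"az":0,"jaw":0}]}}

```text
time: 10.98
tcp_pos: [0.6127, -0.0355, 0.0844]
eef_rot: [[-0.823, 0.568, 0.001], [0.568, 0.823, 0.0], [-0.0, 0.001, -1.0]]
force: [-0.0, 0.1, -0.9]
grip_width: 0.01
```

{"api": "servo_tool", "payload": {"moves": [{"tx":0,"ty":0,"tz":0.1,"ax":0,"ay":0,"az":0,"jaw":0}]}}

```text
time: 11.1
tcp_pos: [0.6128, -0.0357, 0.0823]
eef_rot: [[-0.823, 0.568, 0.001], [0.568, 0.823, 0.0], [-0.0, 0.0, -1.0]]
force: [-4.1, 0.5, 15.8]
grip_width: 0.003
```

Snapped. Now to the last side: box (0,-0.052).

{"api": "servo_tool", "payload": {"moves": [{"tx":0,"ty":0,"tz":-0.5,"ax":0,"ay":0,"az":0,"jaw":0},{"tx":0,"ty":0,"tz":-1,"ax":0,"ay":0,"az":0,"jaw":0},{"tx":-0.6,"ty":-0.9,"tz":0,"ax":0,"ay":0,"az":0,"jaw":0},{"tx":-0.7,"ty":-0.9,"tz":0,"ax":0,"ay":0,"az":0,"jaw":0},{"tx":-0.7,"ty":-0.9,"tz":0,"ax":0,"ay":0,"az":0,"jaw":0},{"tx":-0.6,"ty":-0.9,"tz":0,"ax":0,"ay":0,"az":0,"jaw":0},{"tx":0,"ty":0,"tz":0,"ax":0,"ay":0,"az":0,"jaw":0}]}}

```text
time: 11.98
tcp_pos: [0.6138, -0.128, 0.112]
eef_rot: [[-0.82, 0.572, -0.0], [0.572, 0.82, -0.001], [-0.001, -0.001, -1.0]]
force: [-0.4, 0.8, 0.4]
grip_width: 0.009
```

```bash
python3 go.py 0 -.052 .065; python3 - <<'E'
from h import *
a=[]
for n,(x,y) in dict(side=(300,180),scene=(200,150)).items():
    c=manip.camera(n);a.append(cv2.resize(c['image'][y:y+120,x:x+130,::-1],None,fx=3,fy=3,interpolation=cv2.INTER_CUBIC))
cv2.imwrite('pics/s4.png',np.hstack(a))
E
```

```text
t 11.975 tcp [ 0.6138 -0.128   0.112 ] F [-0.4  0.8  0.4] grip 0.01
turn units [-0.012  0.007 -0.044] shift units (after turn) [0.053 0.159 1.501] tool now [0.055 0.16  1.501]
```

View pics/s4.png

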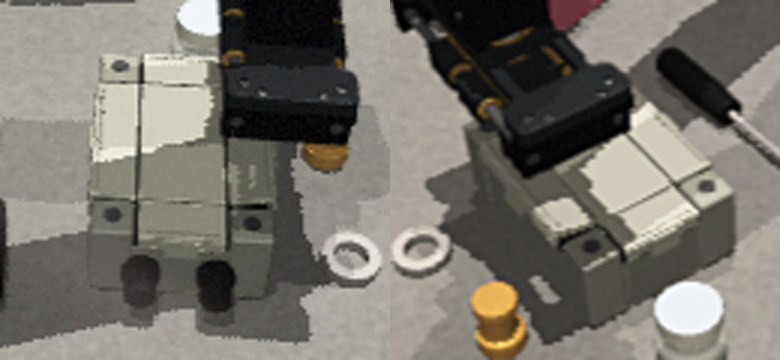

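Section 3 is flush (scene (650,215)). Section 4 is still up, with a dark gap at scene (570,240).

{"api": "servo_tool", "payload": {"moves": [{"tx":0.05,"ty":0.15,"tz":0.6,"ax":0,"ay":0,"az":0,"jaw":0},{"tx":0,"ty":0,"tz":0.4,"ax":0,"ay":0,"az":0,"jaw":0},{"tx":0,"ty":0,"tz":0.1,"ax":0,"ay":0,"az":0,"jaw":0},{"tx":0,"ty":0,"tz":0.1,"ax":0,"ay":0,"az":0,"jaw":0}]}}

```text
time: 12.58
tcp_pos: [0.6148, -0.1201, 0.0879]
eef_rot: [[-0.824, 0.567, -0.002], [0.567, 0.824, 0.002], [0.003, 0.0, -1.0]]
force: [-2.7, 3.3, 5.8]
grip_width: 0.005
```

{"api": "servo_tool", "payload": {"moves": [{"tx":0,"ty":0,"tz":0.1,"ax":0,"ay":0,"az":0,"jaw":0},{"tx":0,"ty":0,"tz":0.1,"ax":0,"ay":0,"az":0,"jaw":0}]}}

```text
time: 12.82
tcp_pos: [0.6158, -0.1219, 0.0839]
eef_rot: [[-0.823, 0.568, 0.002], [0.568, 0.823, -0.001], [-0.002, 0.0, -1.0]]
force: [-0.3, -0.2, -0.1]
grip_width: 0.003
```

{"api": "servo_tool", "payload": {"moves": [{"tx":0,"ty":0,"tz":0.1,"ax":0,"ay":0,"az":0,"jaw":0}]}}

```text
time: 12.95
tcp_pos: [0.6158, -0.1221, 0.0823]
eef_rot: [[-0.823, 0.568, 0.001], [0.568, 0.823, -0.001], [-0.001, 0.0, -1.0]]
force: [-2.6, 0.5, 12.1]
grip_width: 0.003
```

Retreat: up 15 cm, then away, and check.

{"api": "servo_tool", "payload": {"moves": [{"tx":0,"ty":0,"tz":-0.5,"ax":0,"ay":0,"az":0,"jaw":0},{"tx":0,"ty":0,"tz":-1,"ax":0,"ay":0,"az":0,"jaw":0},{"tx":0,"ty":0,"tz":-1,"ax":0,"ay":0,"az":0,"jaw":0},{"tx":0,"ty":0,"tz":-1,"ax":0,"ay":0,"az":0,"jaw":0},{"tx":0,"ty":0,"tz":-1,"ax":0,"ay":0,"az":0,"jaw":0},{"tx":0,"ty":0.5,"tz":-1,"ax":0,"ay":0,"az":0,"jaw":0},{"tx":0,"ty":1,"tz":-1,"ax":0,"ay":0,"az":0,"jaw":0},{"tx":0,"ty":1,"tz":0,"ax":0,"ay":0,"az":0,"jaw":0},{"tx":0,"ty":1,"tz":0,"ax":0,"ay":0,"az":0,"jaw":0},{"tx":0,"ty":1,"tz":0,"ax":0,"ay":0,"az":0,"jaw":0},{"tx":0,"ty":1,"tz":0,"ax":0,"ay":0,"az":0,"jaw":0},{"tx":0,"ty":1,"tz":0,"ax":0,"ay":0,"az":0,"jaw":0}]}}

```text
time: 14.45
tcp_pos: [0.6897, -0.0132, 0.2114]
eef_rot: [[-0.823, 0.568, -0.001], [0.568, 0.823, -0.0], [0.001, -0.001, -1.0]]
force: [0.6, 0.4, 0.4]
grip_width: 0.007
```

{"api": "servo_tool", "payload": {"moves": [{"tx":0,"ty":1,"tz":0,"ax":0,"ay":0,"az":0,"jaw":0},{"tx":0,"ty":1,"tz":0,"ax":0,"ay":0,"az":0,"jaw":0},{"tx":0,"ty":1,"tz":0,"ax":0,"ay":0,"az":0,"jaw":0},{"tx":0,"ty":1,"tz":0,"ax":0,"ay":0,"az":0,"jaw":0},{"tx":0,"ty":0,"tz":0,"ax":0,"ay":0,"az":0,"jaw":0},{"tx":0,"ty":0,"tz":0,"ax":0,"ay":0,"az":0,"jaw":0}]}}

```text
time: 15.2
tcp_pos: [0.7343, 0.0506, 0.2118]
eef_rot: [[-0.823, 0.568, -0.001], [0.568, 0.823, -0.001], [-0.0, -0.001, -1.0]]
force: [-1.3, 0.3, 0.0]
grip_width: 0.006
```

```bash
python3 go.py 0 0 .2; python3 - <<'E'
from h import *
a=[]
for n,(x,y) in dict(side=(300,180),scene=(200,150)).items():
    c=manip.camera(n);a.append(cv2.resize(c['image'][y:y+120,x:x+130,::-1],None,fx=3,fy=3,interpolation=cv2.INTER_CUBIC))
    for t in ['screwdriver','fitting','jar','nut','box']: print(n,t,[np.round(r['uv'],1).tolist() for r in manip.regions_of(t,n)][:3])
cv2.imwrite('pics/s5.png',np.hstack(a))
E
```

```text
t 15.2 tcp [0.7343 0.0506 0.2118] F [-1.3  0.3  0. ] grip 0.01
turn units [-0.01   0.    -0.006] shift units (after turn) [  2.542 -10.614  -0.261] tool now [  2.536 -10.615  -0.25 ]
side screwdriver [[295.7, 263.9], [334.9, 227.5]]
side fitting [[408.9, 224.4]]
side jar [[368.3, 190.1]]
side nut [[417.8, 264.5]]
side box [[324.2, 153.6], [359.7, 238.6], [337.3, 226.2]]
scene screwdriver []
scene fitting [[232.3, 257.4]]
scene jar [[298.9, 256.9]]
scene nut [[213.0, 232.6]]
scene box [[228.1, 133.4], [263.4, 218.7], [391.5, 274.6]]
```

View pics/s5.png

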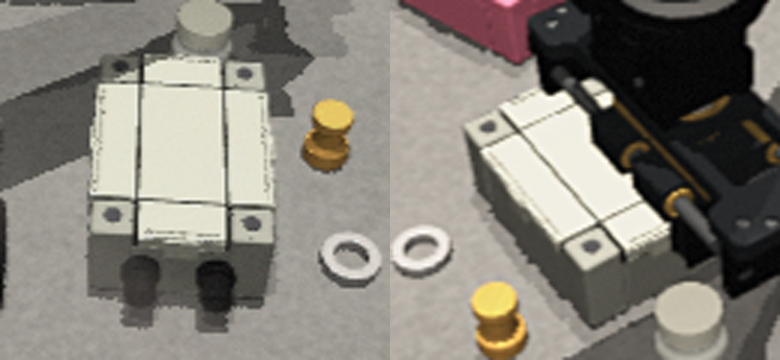

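```bash
python3 -c "
from cell import manip;print(manip.close_job())"
```

```text
the job is handed in; nothing more can be done
None
```

All four rim sections are pressed shut in the required order: gland end, +y side, plain end, −y side. I used the closed fingertips for each. The job is handed in, at about 15.4 s on the robot clock.

- **Clicks:** For each section the force rose to about 5–7 N and dropped as it snapped. It rose again at the hard stop, with the fingertips about 65 mm above the bench. The highest force I read was about 16 N, well under the limits.
- **Final pictures:** In the side view all four sections are flush. The arm partly covers the scene view, but what shows there agrees. The box, fitting, jar and nut look where they were, and the arm stands clear with no contact force beyond sensor noise.
- **Checks that disagreed:**
  - The detection network's position for the nut shifted 5–7 px between the first and last pictures, but the nut sits at the same pixels in the close-ups I compared.
  - The network did not find the screwdriver in the last scene picture, where the arm hides it. In the side view it is within 3 px of its start.

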